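# Push an offcut through the spring flap of the scrap box

## Task

The wood offcut on the sill of the scrap box belongs in the box, behind the self-closing flap. With one finger push the flap inward and keep it open, and with the other finger push the offcut along the sill and through until it drops inside; do not let the offcut itself shove the flap open, and do not lift it off the sill. Then take the hand away so that the flap springs shut, leaving everything else on the bench where it stands.

Things in the scene. Friction and masses are not known exactly. Their poses are not given: they have to be found in the camera images.
- bin: plywood scrap box fixed to the bench, open at the top, a sill in front. Origin: at bench level, in the plane of the closed flap, at mid width; x points inward through the flap, away from the robot, y to the box's left, z up. Box and sill 176 mm wide; side and back walls 10 thick, their rims 145 above the bench, back wall's outer face at x 180 mm.
- doorway (a point): middle of the doorway at sill height: x 0, y 0, z 95 mm of the box, same axes. The doorway is 140 wide between two jambs (16 thick along x) that rise 50 above the sill; it has no lintel, so fingers that point down can go through it.
- sill_edge (a point): middle of the sill's inner edge: x 12, y 0, z 95 mm of the box. The flat level sill runs from there 167 mm back towards the robot (to x -155), 176 wide; inwards of the edge is an 87 mm drop.
- inside (a point): centre of the inside floor: x 91, y 0, z 8 mm of the box; the inside measures 158 (x) by 156 (y) mm.
- flap (a joint): angle of the upright flap in the doorway, rad: 0 shut, grows as its free edge swings inward (+x of the box), stop at 1.6. A plain wooden panel 8 mm thick, from 3 to 135 mm from its hinge axis, from 3 to 47 mm above the sill. A spring shuts it: 0.10 Nm when shut, 0.12 Nm more per rad; let go, it shuts within about a second.
- flap_hinge (a point): vertical hinge axis of the flap, at the left jamb: x 0, y +70, z 120 mm in the box's frame; its axes are the box's.
- flap_free_edge (a point): midpoint of the flap's free edge, 135 mm from the hinge axis (at the right jamb when shut); moves with the flap.
- offcut: plain pale wood offcut, 45 (its x) by 75 (its y) by 18 mm (z), 30 to 60 g, lying flat on the sill in front of the flap with its 75 mm length roughly along the flap. Origin: centre of its underside, 95 mm above the bench at the start.
- mallet: bystander: wooden mallet lying on the bench, 239x124x70, left of the box (sizes in mm); origin at the centre of its underside
- screw_tin: bystander: round open tin, diameter 67, height 32, left of the box (sizes in mm); origin at the centre of its underside
- spare_offcut: bystander: another wood offcut, 40x85x22, flat on the bench right of the box (sizes in mm); origin at the centre of its underside
- try_square: bystander: try square with wooden stock, 196x115x18, right of the box (sizes in mm); origin at the centre of its underside
- driver: bystander: screwdriver lying on the bench, 212 long, left of the box, at the back (sizes in mm); origin at the centre of its underside
- glue_bottle: bystander: upright glue bottle, diameter 53, 168 high, far right (sizes in mm); origin at the centre of its underside
- dog_left: bystander: upright round wooden bench dog, diameter 40, height 56, standing on the bench just left of the box's sill (sizes in mm); origin at the centre of its underside
- dog_right: bystander: upright round wooden bench dog, diameter 38, height 54, standing on the bench just right of the box (sizes in mm); origin at the centre of its underside
Not all that is in view belongs to the job. Leave any pink look-alike of the offcut alone.

How it is judged (in metres and radians):
On the way, in this order (a step that is already met when the one before it is completed fails the run):
1. a finger has pushed the flap open by at least 0.5 rad while the offcut's centre is still at least 20 mm in front of the closed flap's plane (value of joint flap above 0.5 rad and contact force between the fingers and flap above 0.2 N and x of offcut in the frame of bin below -0.02 m), for 0.1 s.
2. the offcut's centre passes the doorway while a finger keeps the flap open (value of joint flap above 0.5 rad and contact force between the fingers and flap above 0.2 N and x of offcut in the frame of bin above 0 m), for 0.04 s.
At the end, for the whole second after the job is handed in: The offcut lies inside the box, its origin within the inside walls and less than 65 mm above the box's underside (below the sill), and the flap is shut (under 0.06 rad) (x of offcut in the frame of bin between 0.012 and 0.17 m and y of offcut in the frame of bin between -0.08 and 0.08 m and z of offcut in the frame of bin below 0.065 m and value of joint flap below 0.06 rad); the robot touches nothing.
It fails at once if the offcut is lifted: its origin rises more than 15 mm above the sill (z of offcut in the frame of bin above 0.11 m).
It fails at once if a bystander is moved by more than 20 mm (distance of any of mallet, screw_tin, spare_offcut, try_square, driver, glue_bottle, dog_left, dog_right from where it was at the start of the episode above 0.02 m).
It also fails if it takes over 35 s, if anything falls off the work surface, if the arm or the gripper's body presses on something with over 40 N, if the wrist force passes 120 N, or if a joint passes its speed limit or range.

## Robot

A 6-joint arm with a two-finger parallel gripper is mounted at the origin on a cart in front of the work surface, level with it; the furniture and walls round the work are solid. World frame = base frame: x ahead of the robot, y to its left, z up, the work surface at z = 0. Lengths are in mm, angles in rad, forces in N, time in s.
With the tool pointing down it reaches from about 275 to 1000 mm from the base axis. Payload 8.4 kg.
Tool frame: the origin (TCP) lies on the centre line of the jaws, within the pads' length; the fingertips stand 22 mm ahead of it and the grasp point (between the pads) lies 3 mm ahead of it; z points along the fingers, y is the direction in which the jaws open and shut (so a half turn about z gives the same grasp; the last joint's range is limited). The gripper opens to 85 mm and grips with 20 to 120 N. Pads are 22 mm wide; open, the fingers measure 114 mm over their backs; the gripper's body (76 mm by 85 mm) begins 54 mm behind the grasp point. The pads swing forward as they close: fully open they stand 13 mm farther back than shut.
Start: joints at [-1.277, 0.353, 1.633, -0, 1.155, -0.002], TCP at [182.189, -597.859, 253.281] pointing down, gripper open.
Joint ranges: [-2.63, 2.63], [-0.92, 2.1], [0.06, 2.66], [-1.3, 4.44], [0, 2.69], [-3.02, 3.02]. Speed limits (rad/s): [2.22, 2.22, 2.79, 3.14, 3.14, 3.14].

## Interface

Orientations are given as [roll, pitch, yaw] about the fixed x, y, z axes, in that order (R = Rz(yaw) Ry(pitch) Rx(roll)).
In Python, from rig import r gives the robot as it stands.
- The arm moves only by the tool carry_out, never from a script. Its argument "rows" is text: rows parted by semicolons, each of 5 numbers parted by spaces: the opening, from 0 (shut) to 1 (fully open), then the shift along the tool's x, y, z in units of 30 mm (1.0 is 30 mm), then the turn about the tool's z in units of 8 degrees (1.0 is 8 degrees). A call has 1 to 12 rows; each row shifts and turns the commanded pose from where the row before left it, along the tool's axes as they then stand; what a row does not reach is not made up. A row lasts 1/8 s, in which the tool goes at most 62.5 mm and 10.7 degrees, less where a joint would pass 70% of its speed; a pose out of reach is approached as far as the arm can. A call is refused whole if a number of a shift passes 1 or a number of a turn 1, either way. A call with a gripper value outside its range is refused whole. The fingers move at their own pace and stop on an object; "newtons" is the grip in N (left out, the last holds). Time passes only in rows, so rows that do not move let the fingers close. It gives the time, the measured TCP pose, the force and the opening at its end, in the units of the state.
- r.sense(): the state, without advancing time (a new reading comes with each control period).
- r.grab_frame(name): name is "side" or "top"; returns the picture (384x512x3 uint8, blue, green, red); there is no depth.
- r.get_calibration(name): a dict with "intrinsics" (3x3 intrinsics, pixels), "position" and "rotation" of the camera in the world. Camera axes: x right, y up, looking along -z (the intrinsics and any distortion apply to the point x, -y, -z); pixel columns grow to the right and rows downward; lengths in mm; the calibration is good to about 2 mm. A picture is of the moment at which its call begins. get_calibration takes no time and is no camera call.
- r.sign_off(): hands the job in, once; it reports no verdict.
The state is a dict: "clock": time; "qpos": joint angles; "qvel": joint speeds; "joint_efforts": joint torques, N m; "eef_pos": TCP position; "tcp_rot": TCP orientation; "contact_force": force on the tool from outside, world axes, zero at the start; "wrist_torque": the same for the moment, N m; "opening": opening from 0.0 (shut) to 1.0 (fully open).
Only numpy, scipy, OpenCV 4.12 (cv2) and the standard library are available. Lean on these libraries where they do the work, as an engineer would, in place of code of your own. Each camera call takes 0.05 s, during which the arm holds its last target.

## Working session

There is one attempt and no reset: what is moved stays moved. The work goes in short steps, Python scripts to look and compute and a tool call to move; the robot and the scene stay as the last step left them, time stands still between calls to the robot, and variables do not carry over. Pictures are saved under pics/ and viewed, and the job is handed in when it is done.

Besides the shell and the picture viewer there is one more tool, called after "Request:" by a JSON object that holds its "fn" and its "kwargs". carry_out: Moves the arm, as the interface text tells. Its arguments: {"type":"object","properties":{"rows":{"type":"string"},"newtons":{"type":"number"}},"required":["rows"]}

```bash
ls; mkdir -p pics
python3 - <<'E'
from rig import r
import cv2
s=r.sense(); print({k:s[k] for k in ('clock','eef_pos','tcp_rot','contact_force','opening')})
for n in('side','top'):
    cv2.imwrite(f'pics/{n}0.png',r.grab_frame(n)); print(n,r.get_calibration(n))
E
```

```text
pics
{'clock': 0.0, 'eef_pos': array([ 182.05121611, -597.41099419,  252.53175187]), 'tcp_rot': array([-3.14014009e+00,  2.77857534e-06,  2.95788654e-01]), 'contact_force': array([0.73163759, 0.01536415, 0.80560864]), 'opening': 0.9978446786575068}
side {'intrinsics': array([[488.77699461,   0.        , 255.01343803],
       [  0.        , 488.77699461, 191.78795535],
       [  0.        ,   0.        ,   1.        ]]), 'position': array([ 162.86715513, 1431.20256548,  721.56948271]), 'rotation': array([ 1.1716041 , -0.01100508, -2.86254072])}
top {'intrinsics': array([[398.38562843,   0.        , 255.18211563],
       [  0.        , 398.38562843, 195.14500001],
       [  0.        ,   0.        ,   1.        ]]), 'position': array([ 318.01732656,   -6.39668602, 1421.83111125]), 'rotation': array([ 0.1777497 ,  0.02235517, -1.59397552])}
```

View pics/top0.png

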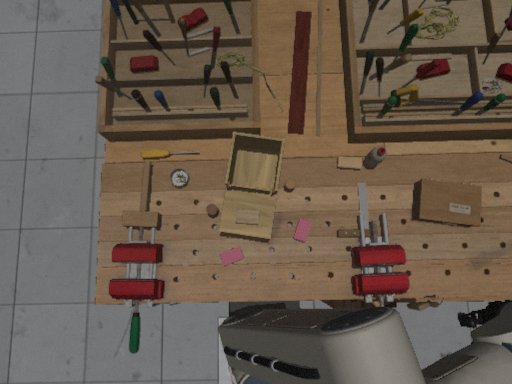

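View pics/side0.png

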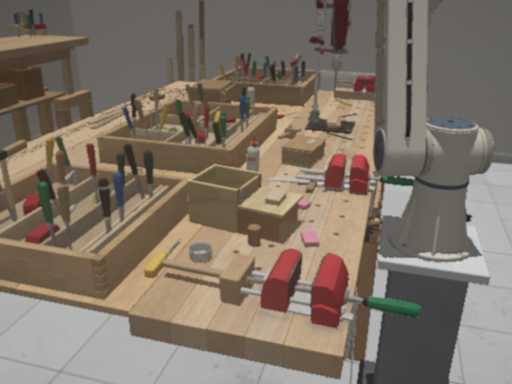

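The top view shows the box at about (255,165), the sill at (248,215) and the offcut on the sill at (248,216). There are pink look-alikes on the bench at (231,256) and (303,230). I'll enlarge to confirm.

Run:
```python
import cv2
a=cv2.imread('pics/top0.png')[125:250,195:325]; cv2.imwrite('pics/topc.png',cv2.resize(a,None,fx=4.6,fy=4.6,interpolation=cv2.INTER_CUBIC))
a=cv2.imread('pics/side0.png')[155:255,175:325]; cv2.imwrite('pics/sidec.png',cv2.resize(a,None,fx=5,fy=5,interpolation=cv2.INTER_CUBIC))
```

```text
(no output)
```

View pics/topc.png

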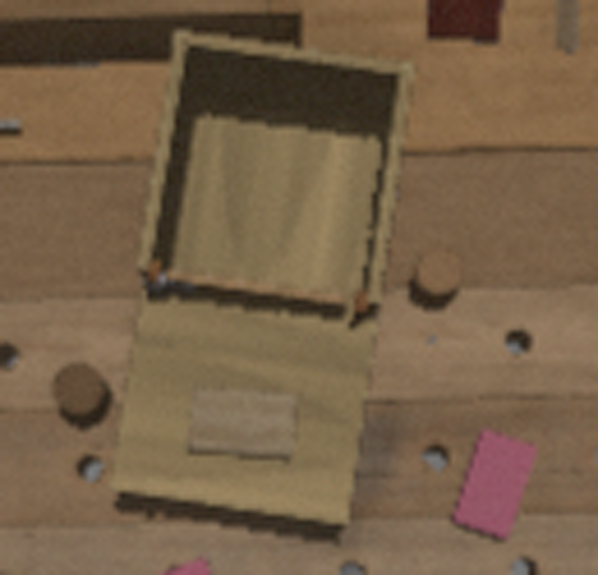

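View pics/sidec.png

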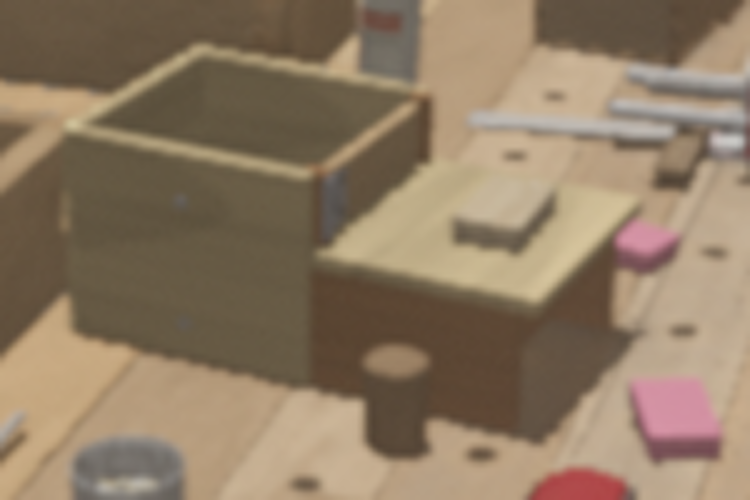

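```bash
cat > h.py <<'E'
import numpy as np
from scipy.spatial.transform import Rotation as R
from rig import r
C={n:r.get_calibration(n) for n in('side','top')}
def ray(n,u,v):
    c=C[n];K=c['intrinsics'];d=np.linalg.inv(K)@[u,v,1];d=np.array([d[0],-d[1],-d[2]])
    M=R.from_euler('xyz',c['rotation']).as_matrix(); d=M@d; return c['position'],d/np.linalg.norm(d)
def plane(n,u,v,z):
    p,d=ray(n,u,v);return p+d*(z-p[2])/d[2]
def tri(a,b):
    p,d=ray('top',*a);q,e=ray('side',*b)
    t=np.linalg.lstsq(np.c_[d,-e],q-p,rcond=None)[0];A=p+d*t[0];B=q+e*t[1];return (A+B)/2,np.linalg.norm(A-B)
def proj(n,X):
    c=C[n];M=R.from_euler('xyz',c['rotation']).as_matrix();p=M.T@(np.array(X)-c['position']);p=np.array([p[0],-p[1],-p[2]]);p=c['intrinsics']@p;return p[:2]/p[2]
def tc(u,v):return ((u+.5)/4.6-.5+195,(v+.5)/4.6-.5+125)
def sc(u,v):return ((u+.5)/5-.5+175,(v+.5)/5-.5+155)
E
cat > m.py <<'E'
from h import *
np.set_printoptions(precision=1,suppress=True)
print('tri sillL',tri(tc(118,493),sc(538,303)));print('tri sillR',tri(tc(347,525),sc(640,205)))
print('rim BL',tri(tc(178,33),sc(66,127)));print('rim BR',tri(tc(411,65),sc(203,47)))
oc=[((190,388),(488,180)),((296,394),(455,210))]
tops=[tc(*p) for p in((193,389),(296,394),(290,459),(189,453))]
sides=[sc(*p) for p in((455,210),(485,178),(556,186),(523,226))] # FL(hinge side, far), FR, NR, NL
for a,b in zip(tops,sides):print('off',tri(a,b))
w=np.array([plane('top',*tc(118,493),95),plane('top',*tc(347,525),95),plane('top',*tc(178,33),145),plane('top',*tc(411,65),145)])[:,:2]
b=np.array([[-155,88],[-155,-88],[180,88],[180,-88]],float)
wm,bm=w.mean(0),b.mean(0);H=(b-bm).T@(w-wm);th=np.arctan2(H[0,1]-H[1,0],H[0,0]+H[1,1])
Rm=np.array([[np.cos(th),-np.sin(th)],[np.sin(th),np.cos(th)]]);t=wm-Rm@bm
print('bin',t,th,np.degrees(th),'resid',w-(b@Rm.T+t))
o=np.array([plane('top',*p,113)[:2] for p in tops]);print('off world',o,o.mean(0))
ob=(o-t)@Rm;print('off in bin',ob,ob.mean(0))
for n,X in {'hinge':(0,70,145),'free':(0,-65,142)}.items():
    W=np.r_[Rm@np.array(X[:2])+t,X[2]];print(n,W,proj('top',W),proj('side',W))
E
python3 m.py
```

```text
tri sillL (array([439. , 138.1,  89.7]), np.float64(4.9793330705009184))
tri sillR (array([410.4, -28.1,  89.1]), np.float64(2.219117399977481))
rim BL (array([766.3,  85.3, 144.4]), np.float64(0.02757583381217202))
rim BR (array([736. , -83.8, 144.9]), np.float64(1.3057092850164462))
off (array([508.2,  80.2, 117.6]), np.float64(1.3224877159142918))
off (array([505.5,   6.5, 109.8]), np.float64(4.977723520952984))
off (array([457.7,  11.9, 112.5]), np.float64(3.9414839577129746))
off (array([463. ,  84. , 114.2]), np.float64(2.6247895681542754))
bin [574.6  29.7] -0.16307583525205194 -9.343557100513305 resid [[ 0.2 -4.6]
 [ 1.5  3.8]
 [-0.4 -2. ]
 [-1.3  2.8]]
off world [[508.2  80.3]
 [502.6   6.1]
 [455.7  11.5]
 [461.9  83.9]] [482.1  45.5]
off in bin [[ -73.7   39.2]
 [ -67.2  -35. ]
 [-114.3  -37.2]
 [-120.    35.2]] [-93.8   0.6]
hinge [585.9  98.8 145. ] [229.9 184.4] [240.1 187.8]
free [564.  -34.5 142. ] [270.8 190.1] [258.5 174.8]
```

Request:
{"fn": "carry_out", "kwargs": {"rows": "1 0 0 0 -0.95;1 0 0 0 -0.95;1 0 0 0 -0.95;1 0 0 0 -0.95;1 0 0 0 -0.95;1 0 0 0 -0.95;1 0 0 0 -0.95;1 0 0 0 -0.95;1 0 0 0 -0.95;1 0 0 0 0"}}

```text
clock: 1.35
eef_pos: [182.1, -597.6, 252.9]
tcp_rot: [-3.141, -0.001, 1.489]
contact_force: [-0.2, -0.5, -0.6]
opening: 1.002
```

Request:
{"fn": "carry_out", "kwargs": {"rows": "1 0.93 0.355 0 0;1 0.93 0.355 0 0;1 0.93 0.355 0 0;1 0.93 0.355 0 0;1 0.93 0.355 0 0;1 0.93 0.355 0 0;1 0.93 0.355 0 0;1 0.93 0.355 0 0;1 0.93 0.355 0 0;1 0.93 0.355 0 0;1 0.93 0.355 0 0;1 0.93 0.355 0 0"}}

```text
clock: 2.85
eef_pos: [337.0, -273.6, 253.3]
tcp_rot: [3.142, 0.0, 1.486]
contact_force: [0.6, -0.2, 0.7]
opening: 0.995
```

Request:
{"fn": "carry_out", "kwargs": {"rows": "1 0.93 0.355 0 0;1 0.93 0.355 0 0;1 0.93 0.355 0 0;1 0.93 0.355 0 0;1 0.93 0.355 0 0;1 0.93 0.355 0 0;1 0.93 0.355 0 0;1 0.93 0.355 0 0;1 0.93 0.355 0 0;1 0.93 0.355 0 0;1 0.93 0.355 0 0;1 0.93 0.355 0 0"}}

```text
clock: 4.35
eef_pos: [491.5, 49.8, 253.2]
tcp_rot: [-3.142, 0.0, 1.486]
contact_force: [0.1, 0.3, -0.8]
opening: 1.002
```

Request:
{"fn": "carry_out", "kwargs": {"rows": "1 0 0 0.9 0;1 0 0 0.9 0;1 0 0 0.8 0;1 0 0 0 0;1 0 0 0 0"}}

```text
clock: 4.97
eef_pos: [491.7, 48.8, 176.0]
tcp_rot: [3.141, -0.0, 1.488]
contact_force: [0.9, 0.1, 1.0]
opening: 1.0
```

Run:
```python
from h import *
import cv2
for n,(a,b,c,d) in {'side':(110,260,175,325),'top':(125,260,195,325)}.items():
    cv2.imwrite(f'pics/{n}1.png',cv2.resize(r.grab_frame(n)[a:b,c:d],None,fx=4,fy=4,interpolation=cv2.INTER_CUBIC))
s=r.sense();p=s['eef_pos'];print(p,s['tcp_rot'],proj('top',p),proj('side',p))
```

```text
[491.95685738  48.86600302 176.38391027] [ 3.13986703e+00 -3.33072781e-04  1.48874291e+00] [245.22531638 211.14608703] [273.78996317 176.10153248]
```

View pics/side1.png

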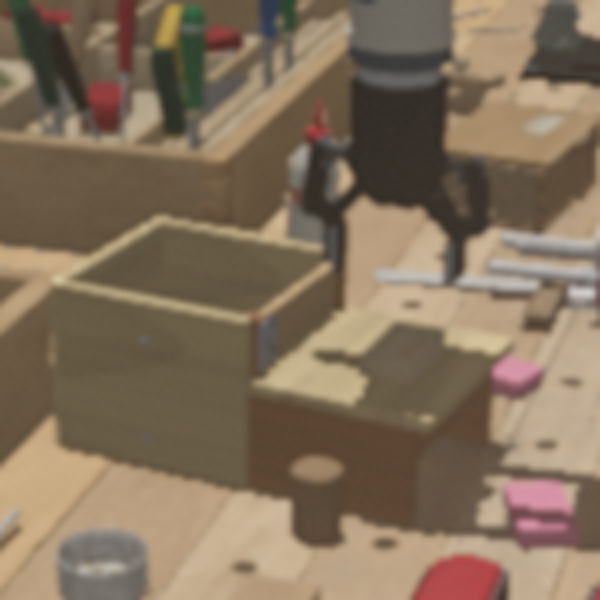

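View pics/top1.png

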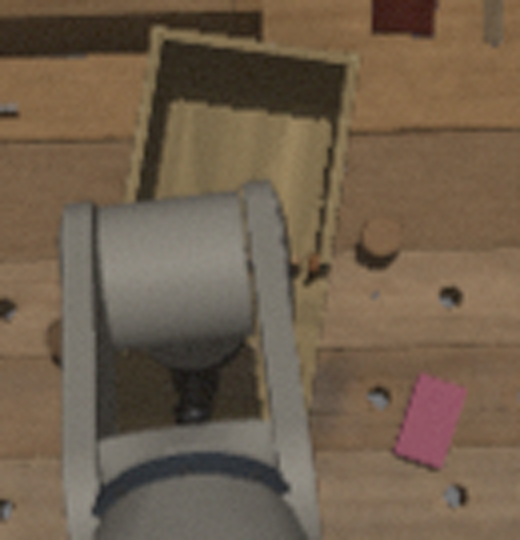

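The side view shows the fingertips at about (337,272) and (455,278) in the crop. They straddle the offcut in its length direction, and the offcut hasn't moved.

Request:
{"fn": "carry_out", "kwargs": {"rows": "1 0.05 0 0.9 0;1 0 0 0.7 0;1 0 0 0 0;1 0 0 0 0"}}

```text
clock: 5.58
eef_pos: [492.1, 50.3, 128.4]
tcp_rot: [3.14, -0.0, 1.489]
contact_force: [0.3, 0.1, -0.0]
opening: 0.998
```

```bash
cat > look.py <<'E'
import sys
from h import *
import cv2
k=sys.argv[1]
cv2.imwrite(f'pics/side{k}.png',cv2.resize(r.grab_frame('side')[140:240,185:325],None,fx=5.5,fy=5.5,interpolation=cv2.INTER_CUBIC))
s=r.sense();p=s['eef_pos'];M=R.from_euler('xyz',s['tcp_rot']).as_matrix();print(s['clock'],p,s['tcp_rot'],s['contact_force'])
th=-0.163;d=p[:2]-[574.6,29.7];print('tcp in bin',d@np.array([[np.cos(th),-np.sin(th)],[np.sin(th),np.cos(th)]]))
def f(X):
    q=proj('side',X);return (q-[185,140]+.5)*5.5-.5
for y in(-57,-42.5,42.5,57):
  for z in (9,22): print(y,z,f(p+M@[0,y,z]),end=' ')
print()
E
python3 look.py 2
```

```text
5.625 [492.23755672  50.35752282 128.49331902] [ 3.13971968e+00 -3.32505961e-04  1.48942712e+00] [ 0.38800244 -0.72865338  0.47961453]
tcp in bin [-84.62300538   7.01799632]
-57 9 [582.24072206 309.33251518] -57 22 [581.30106609 330.33094313] -42.5 9 [557.7681257  305.48031999] -42.5 22 [556.91207172 326.42783487] 42.5 9 [417.24835567 283.36131085] 42.5 22 [416.86283739 304.01496636] 57 9 [393.76716978 279.66517211] 57 22 [393.458701   300.26947048]
```

View pics/side2.png

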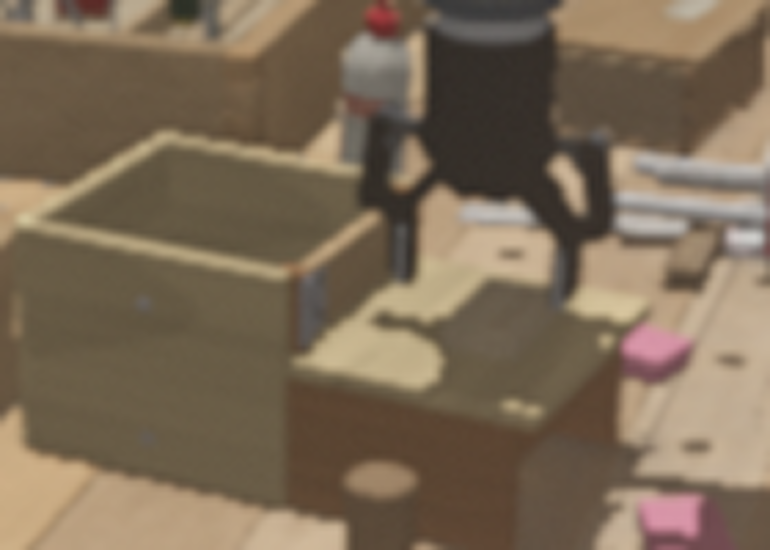

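Request:
{"fn": "carry_out", "kwargs": {"rows": "1 -0.05 0 0.3 0;1 0 0 0.22 0;1 0 0 0 0;1 0 0 0 0"}}

```text
clock: 6.12
eef_pos: [491.2, 48.8, 111.6]
tcp_rot: [-3.141, 0.0, 1.49]
contact_force: [0.1, -0.4, -0.0]
opening: 1.003
```

Request:
{"fn": "carry_out", "kwargs": {"rows": "1 -0.024 0.3 0 0;1 -0.024 0.3 0 0;1 -0.024 0.3 0 0;1 -0.024 0.3 0 0;1 -0.024 0.3 0 0;1 -0.024 0.3 0 0;1 0 0 0 0"}}

```text
clock: 7.0
eef_pos: [545.5, 40.0, 111.7]
tcp_rot: [3.141, 0.0, 1.49]
contact_force: [-2.9, 0.5, 4.3]
opening: 0.999
```

```bash
python3 look.py 3
```

```text
7.05 [545.04792456  40.00424421 111.70692965] [3.14132969e+00 1.43452374e-04 1.48953686e+00] [-2.71060766 -0.19656533  5.05412768]
tcp in bin [-30.83252351   5.3719741 ]
-57 9 [495.31024659 318.22545837] -57 22 [494.70808757 338.80719711] -42.5 9 [471.54900936 314.45618217] -42.5 22 [471.02558109 334.98881508] 42.5 9 [335.06632732 292.80575546] 42.5 22 [334.98621801 313.0548927 ] 57 9 [312.25185865 289.18666639] 57 22 [312.24437485 309.38817586]
```

View pics/side3.png

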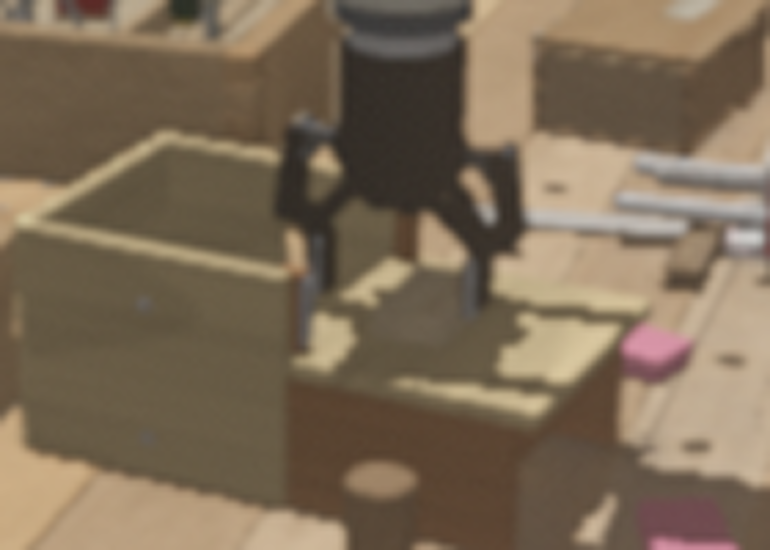

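Run:
```python
from h import *
import cv2
a=r.grab_frame('side')[170:215,230:290]
cv2.imwrite('pics/z3.png',cv2.resize(cv2.convertScaleAbs(a,alpha=1.7,beta=0),None,fx=13,fy=13,interpolation=cv2.INTER_CUBIC))
print(r.sense()['contact_force'],r.sense()['wrist_torque'])
```

```text
[-2.44779845  0.1897951   4.55371298] [ 0.03951673  0.05414806 -0.04428016]
```

View pics/z3.png

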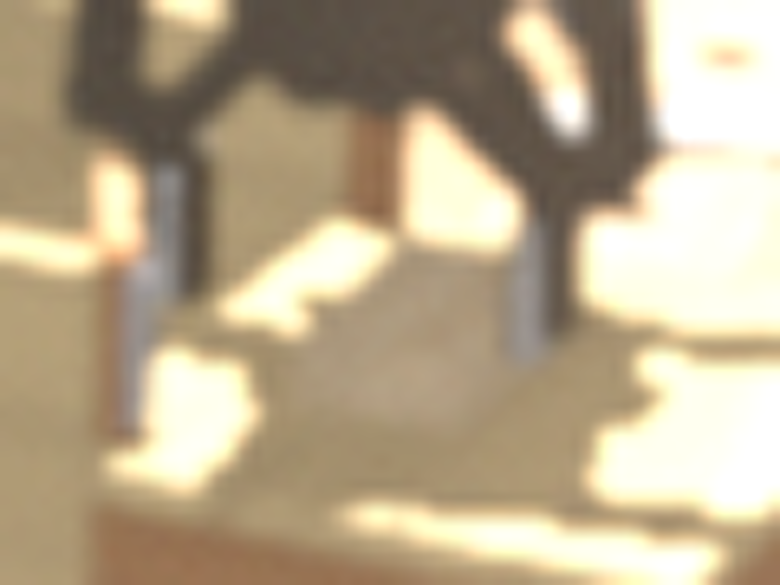

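Request:
{"fn": "carry_out", "kwargs": {"rows": "1 0 0 -0.15 0;1 0 0 0 0;1 0 0 0 0"}}

```text
clock: 7.48
eef_pos: [544.4, 40.0, 116.1]
tcp_rot: [-3.141, 0.0, 1.49]
contact_force: [-2.9, -0.7, -1.1]
opening: 0.996
```

Request:
{"fn": "carry_out", "kwargs": {"rows": "1 -0.024 0.3 0 0;1 0 0 0 0"}}

```text
clock: 7.72
eef_pos: [554.5, 38.6, 116.2]
tcp_rot: [3.141, -0.0, 1.489]
contact_force: [-1.7, -2.3, 0.9]
opening: 1.0
```

```bash
python3 look.py 4;python3 - <<'E'
from h import *
import cv2
a=r.grab_frame('side')[160:215,220:290]
cv2.imwrite('pics/z4.png',cv2.resize(cv2.convertScaleAbs(a,alpha=1.4,beta=0),None,fx=11,fy=10.9,interpolation=cv2.INTER_CUBIC))
E
```

```text
7.775 [554.20878811  38.50751995 116.15672164] [3.14110342e+00 1.49679830e-04 1.48951733e+00] [-1.48588086e+00 -2.83113208e+00 -1.68868807e-03]
tcp in bin [-21.55020107   5.3817064 ]
-57 9 [480.73366523 308.30127169] -57 22 [480.17475897 328.88941771] -42.5 9 [457.04504446 304.56081148] -42.5 22 [456.5644252  325.09981481] 42.5 9 [320.97552149 283.07527876] 42.5 22 [320.93573381 303.33058069] 57 9 [298.22946113 279.48364992] 57 22 [298.26189327 299.69129068]
```

View pics/z4.png

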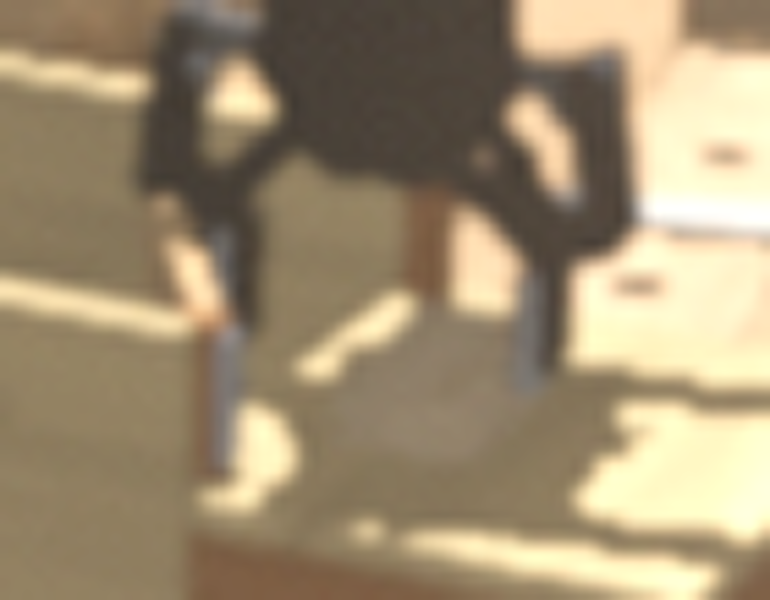

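Request:
{"fn": "carry_out", "kwargs": {"rows": "1 -0.024 0.3 0 0;1 -0.024 0.3 0 0;1 -0.024 0.3 0 0;1 0 0 0 0"}}

```text
clock: 8.32
eef_pos: [581.7, 34.0, 116.2]
tcp_rot: [3.14, 0.0, 1.489]
contact_force: [-1.6, -2.9, -0.4]
opening: 1.002
```

```bash
python3 look.py 5;python3 - <<'E'
from h import *
import cv2
a=r.grab_frame('side')[160:215,220:290]
cv2.imwrite('pics/z5.png',cv2.resize(cv2.convertScaleAbs(a,alpha=1.4,beta=0),None,fx=11,fy=10.9,interpolation=cv2.INTER_CUBIC))
E
```

```text
8.375 [581.31868461  33.94329505 116.26995155] [3.14025040e+00 2.88894203e-04 1.48933496e+00] [-0.92621672 -3.38603348 -0.02545703]
tcp in bin [5.9410293  5.27735224]
-57 9 [437.44684095 299.70523899] -57 22 [437.01440519 320.17554377] -42.5 9 [414.05126545 295.99483347] -42.5 22 [413.69534044 316.41662897] 42.5 9 [279.64490487 274.67874734] 42.5 22 [279.71989692 294.82046798] 57 9 [257.17352369 271.11491379] 57 22 [257.31912566 291.20957743]
```

View pics/z5.png

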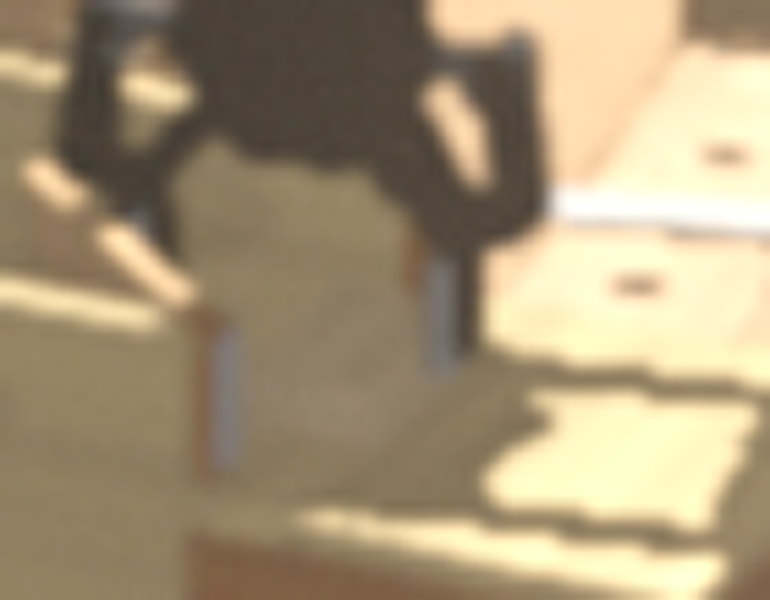

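Request:
{"fn": "carry_out", "kwargs": {"rows": "1 -0.024 0.3 0 0;1 -0.024 0.3 0 0;1 -0.024 0.3 0 0;1 -0.024 0.3 0 0;1 0 0 0 0"}}

```text
clock: 9.05
eef_pos: [617.3, 28.3, 116.3]
tcp_rot: [3.14, 0.0, 1.489]
contact_force: [-0.5, -2.6, 0.3]
opening: 1.003
```

```bash
cat > l2.py <<'E'
from h import *
import cv2,sys
a=r.grab_frame('side')[160:215,220:290];b=r.grab_frame('top')[135:225,205:295]
cv2.imwrite(f'pics/z{sys.argv[1]}.png',np.hstack([cv2.resize(cv2.convertScaleAbs(x,alpha=1.5,beta=0),(400,400),interpolation=cv2.INTER_CUBIC) for x in(a,b)]))
E
python3 look.py 6; python3 l2.py 6
```

```text
9.1 [616.96205385  28.28478638 116.30483803] [3.14011617e+00 1.38952104e-04 1.48943653e+00] [-0.34234415 -2.79700768  0.15914902]
tcp in bin [42.03019973  5.47802401]
-57 9 [381.29610467 288.88148852] -57 22 [381.04303204 309.2072933 ] -42.5 9 [358.27014868 285.23332652] -42.5 22 [358.09119683 305.51129481] 42.5 9 [225.96278746 264.2709531 ] 42.5 22 [226.20138839 284.27270852] 57 9 [203.83827375 260.76561286] 57 22 [204.14531048 280.72095635]
```

View pics/z6.png

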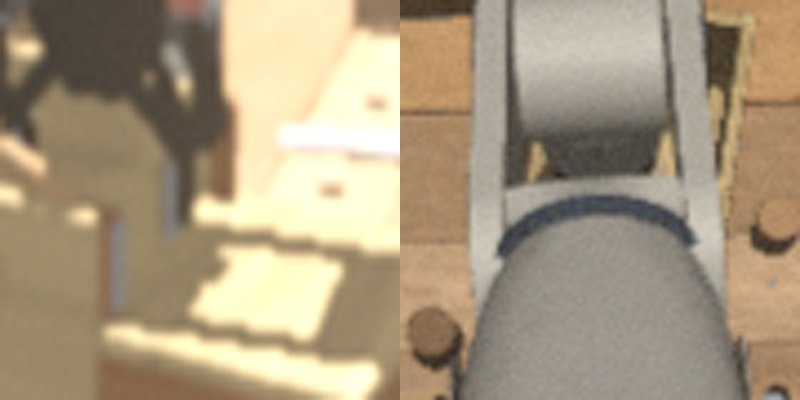

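Request:
{"fn": "carry_out", "kwargs": {"rows": "1 -0.024 0.3 0 0;1 0 0 0 0;1 0 0 0 0;1 0 0 0 0"}}

```text
clock: 9.7
eef_pos: [625.1, 27.0, 116.3]
tcp_rot: [3.141, 0.0, 1.49]
contact_force: [0.0, -2.3, -0.3]
opening: 1.001
```

Request:
{"fn": "carry_out", "kwargs": {"rows": "1 0 0 -0.7 0;1 0 0 -0.9 0;1 0 0 -0.9 0;1 0 0 -0.9 0;1 0 0 -0.9 0;1 0 -0.6 -0.5 0;1 0 -1 0 0;1 0 -1 0 0;1 0 -1 0 0;1 0 -1 0 0;1 0 -1 0 0;1 0 -1 0 0"}}

```text
clock: 11.2
eef_pos: [426.6, 43.5, 260.3]
tcp_rot: [3.141, -0.001, 1.49]
contact_force: [0.6, 0.2, -0.1]
opening: 1.0
```

Request:
{"fn": "carry_out", "kwargs": {"rows": "1 -1 0 0 0;1 -1 0 0 0;1 -1 0 0 0;1 -1 0 0 0;1 -1 0 0 0;1 -1 0 0 0;1 -1 0 0 0;1 -1 0 0 0;1 -1 0 0 0;1 0 0 0 0"}}

```text
clock: 12.45
eef_pos: [405.7, -227.1, 260.3]
tcp_rot: [3.141, 0.0, 1.488]
contact_force: [-0.3, 0.9, -0.2]
opening: 0.998
```

Run:
```python
from h import *
import cv2
a=r.grab_frame('top')[125:250,195:325]; b=r.grab_frame('side')[155:255,175:325]
cv2.imwrite('pics/e.png',cv2.resize(a,None,fx=4.6,fy=4.6,interpolation=cv2.INTER_CUBIC))
cv2.imwrite('pics/f.png',cv2.resize(b,None,fx=5,fy=5,interpolation=cv2.INTER_CUBIC))
print(r.sense()['clock'],r.sense()['eef_pos'])
```

```text
12.55 [ 405.58796345 -225.57004412  260.10850611]
```

View pics/e.png

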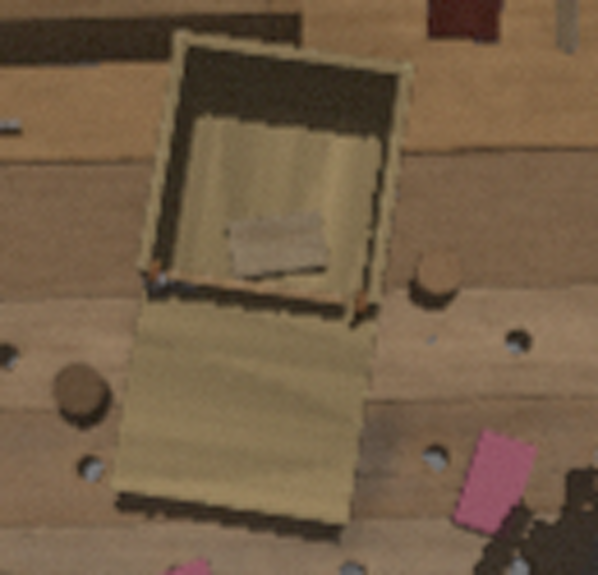

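View pics/f.png

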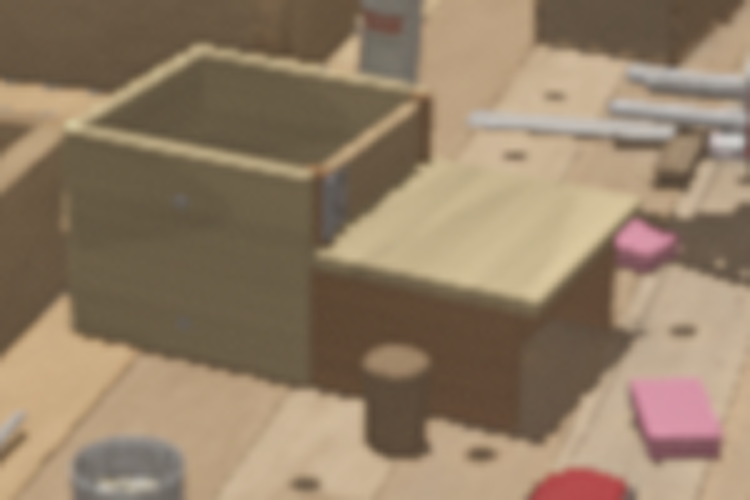

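The offcut lies flat inside the box at about (278,245) in the top crop. The flap is shut along the same line as at the start, the bystanders in these crops haven't moved, and the hand is clear.

```bash
python3 -c "
from rig import r
print(r.sign_off())"
```

```text
the job is handed in; nothing more can be done
None
```

The offcut is inside the box with the flap shut behind it, and I have handed the job in at about 12.6 s on the clock.

**What I did:** I put one finger of the open hand behind the offcut and the other in front of the flap, then moved the hand inward along the sill. The front finger pushed the flap open to an estimated 0.7 rad while the offcut's centre was still about 40 mm in front of it. The rear finger then slid the offcut over the sill edge, with about 3 N still pressing on the flap. After that I lifted the hand straight out and moved it aside.

**Last checks:**
- **Offcut and flap:** The pictures show the offcut flat on the inside floor and the flap back on its starting line. The hand was clear, with the force reading near zero.
- **Bystanders:** Everything visible in the last close-ups (both bench dogs, the pink pieces and part of the screw tin) had not moved. I did not look again at the mallet, screwdriver, try square and spare offcut, but the hand never came down near them.

**Disagreements and limits:**
- **Upward force:** While opening the flap I read about 5 N upward, probably the finger's knuckle resting on the flap's top edge. Raising the hand 4.5 mm cleared it.
- **Sill height:** It measured about 89–90 mm from the two cameras against the stated 95 mm; I used 95.
- **Flap angle:** My figure comes from the geometry and the pictures, as there was no joint reading.

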